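# Top up the gas-cup rack and peel off its dust cover

## Robot

A 6-joint arm with a two-finger parallel gripper is mounted at the origin on a cart in front of the work surface, level with it; the furniture and walls round the work are solid. World frame = base frame: x ahead of the robot, y to its left, z up, the work surface at z = 0. Lengths are in m, angles in rad, forces in N, time in s.
With the tool pointing down it reaches from about 0.35 to 0.725 m from the base axis. Payload 4.3 kg.
Tool frame: the origin (TCP) lies at the very end of the fingers, on their centre line; the grasp point (between the pads) lies 19 mm behind it; z points along the fingers, y is the line along which they close (so a half turn about z gives the same grasp; the last joint's range is limited). The gripper opens to 85 mm and grips with 20 to 120 N. Pads are 22 mm wide; open, the fingers measure 114 mm over their backs; the gripper's body (76 mm by 85 mm) begins 54 mm behind the grasp point. The pads swing forward as they close: fully open they stand 13 mm farther back than shut.
Start: joints at [1.069, 0.377, 0.081, 1.274, 0, 1.46], TCP at [0.22, 0.531, 0.231] pointing down, gripper open.
Joint ranges: [-2.72, 2.72], [-0.84, 1.66], [-1.02, 1.22], [-1.77, 2.12], [-1.37, 1.28], [-3.14, 3.14]. Speed limits (rad/s): [2.57, 2.57, 3.14, 3.14, 3.14, 3.14].

## Interface

Orientations are given as a rotation vector (axis times angle).
In Python, from workcell import monitor, cams, env gives the robot as it stands.
- The arm moves only by the tool drive_tool, never from a script. Its argument "plan" is a list of rows, each a list of 5 numbers: the closure, from 0 (fully open) to 1 (shut), then the shift along the tool's x, y, z in m, then the turn about the tool's z in degrees. A call has 1 to 12 rows; each row shifts and turns the commanded pose from where the row before left it, along the tool's axes as they then stand; what a row does not reach is not made up. A row lasts 1/8 s, in which the tool goes at most 62.5 mm and 10.7 degrees, less where a joint would pass 70% of its speed; a pose out of reach is approached as far as the arm can. A call with a gripper value outside its range is refused whole. The fingers move at their own pace and stop on an object; "force" is the grip in N (left out, the last holds). Time passes only in rows, so rows that do not move let the fingers close. It gives the time, the measured TCP pose, the force, the opening and the grip force at its end, in the units of the state.
- monitor.observe(): the state, without advancing time (a new reading comes with each control period).
- cams.grab_frame(name): name is "side" or "top" or "wrist"; returns the picture (400x640x3 uint8, red, green, blue); there is no depth.
- cams.camera_info(name): a dict with "fx", "fy", "cx", "cy" (pixels), "rvec" (rotation vector, rad) and "tvec" (3), from world to camera coordinates, as OpenCV has them. Camera axes: x right, y down, z forward; pixel columns grow to the right and rows downward; lengths in m; the calibration is good to about 2 mm. A picture is of the moment at which its call begins: read the wrist's pose just before it. camera_info takes no time and is no camera call; for the wrist camera it gives the pose at the moment of the call.
- env.sign_off(): hands the job in; it is judged then, once.
The state is a dict: "clock": time; "joint_positions": joint angles; "dq": joint speeds; "joint_efforts": joint torques, N m; "tool_pos": TCP position; "ee_rot": TCP orientation; "wrist_force": force on the tool from outside, world axes, zero at the start; "wrist_torque": the same for the moment, N m; "gripper_width": finger opening in m; "finger_force": force on a finger pad.
Only numpy, scipy, OpenCV 4.12 (cv2) and the standard library are available. Lean on these libraries where they do the work, as an engineer would, in place of code of your own. Each camera call takes 0.05 s, during which the arm holds its last target. There are 200 camera calls.

## Task

Fill only the empty wells of the blue rack with spare pink gas cups from the bench, standing upright and fully down, and leave the cups already in the rack and the left-over spare standing where they are. Then the rack gets its dust cover, but the pale grey covers cling together in their nested stack: take the top one by its corner tab, lift that corner first while the opposite corner still rests on the stack so that it peels off, and leave the cover below it, and the tools about, in place. Bring the peeled cover over the rack, level, centred and turned square with the rack like the lid it is, a hand's breadth above the cups so that I can check them, and finish while still holding it there: do not put it down or let go.

Things in the scene. Friction and masses are not known exactly. Their poses are not given: they have to be found in the camera images.
- rack: blue plastic block with six round wells, fixed to the bench, 150 mm along its x, 120 mm along y, 40 mm tall. Origin: centre of its underside, z up. Wells at x = -42, 0, +42 mm in two rows y = +28 and -28 mm, each 26 mm in diameter and 26 mm deep; a cup in it stands 20 mm proud of the block. Two wells are empty at the start; which ones varies
- well0 (a point): centre of the floor of well 0, 14 mm above the bench and 26 mm below the mouth of the well
- well1 (a point): centre of the floor of well 1, 14 mm above the bench and 26 mm below the mouth of the well
- well2 (a point): centre of the floor of well 2, 14 mm above the bench and 26 mm below the mouth of the well
- well3 (a point): centre of the floor of well 3, 14 mm above the bench and 26 mm below the mouth of the well
- well4 (a point): centre of the floor of well 4, 14 mm above the bench and 26 mm below the mouth of the well
- well5 (a point): centre of the floor of well 5, 14 mm above the bench and 26 mm below the mouth of the well
- cup_0: pink ceramic gas cup, hollow, 22 g, 46 mm tall, standing on its wide end: 20 mm in diameter up to 20 mm above the foot, above that it narrows to 16 mm at the top; grip it round the upper half. Origin: centre of the underside, z up. Stands in one of the wells, and stays there
- cup_1: pink ceramic gas cup, hollow, 22 g, 46 mm tall, standing on its wide end: 20 mm in diameter up to 20 mm above the foot, above that it narrows to 16 mm at the top; grip it round the upper half. Origin: centre of the underside, z up. Stands in one of the wells, and stays there
- cup_2: pink ceramic gas cup, hollow, 22 g, 46 mm tall, standing on its wide end: 20 mm in diameter up to 20 mm above the foot, above that it narrows to 16 mm at the top; grip it round the upper half. Origin: centre of the underside, z up. Stands in one of the wells, and stays there
- cup_3: pink ceramic gas cup, hollow, 22 g, 46 mm tall, standing on its wide end: 20 mm in diameter up to 20 mm above the foot, above that it narrows to 16 mm at the top; grip it round the upper half. Origin: centre of the underside, z up. Stands in one of the wells, and stays there
- spare_0: pink ceramic gas cup, hollow, 22 g, 46 mm tall, standing on its wide end: 20 mm in diameter up to 20 mm above the foot, above that it narrows to 16 mm at the top; grip it round the upper half. Origin: centre of the underside, z up. One of three spares on the bench, some 60 mm from one another
- spare_1: pink ceramic gas cup, hollow, 22 g, 46 mm tall, standing on its wide end: 20 mm in diameter up to 20 mm above the foot, above that it narrows to 16 mm at the top; grip it round the upper half. Origin: centre of the underside, z up. One of three spares on the bench, some 60 mm from one another
- spare_2: pink ceramic gas cup, hollow, 22 g, 46 mm tall, standing on its wide end: 20 mm in diameter up to 20 mm above the foot, above that it narrows to 16 mm at the top; grip it round the upper half. Origin: centre of the underside, z up. One of three spares on the bench, some 60 mm from one another
- top_cover: topmost of four pale grey nested plastic covers: 160 mm along its x, 130 mm along y, 46 mm tall (skirt 16 mm, flange, dome 30 mm), 40-65 g. Origin: centre of the skirt's lower edge, 48 mm above the bench at the start. Snap beads inside its long sides hold it to the next cover: they let go one by one when raised 3-4 mm, at about 6 N lifted at the tab, 11 N straight up; turned 0.15 rad about the opposite corner it is free
- tab (a point): where to grip: middle of the top face of the top cover's pull tab, which stands out 30 mm from the (-x, +y) corner along the cover's (-1, +1) diagonal. 14 mm wide across the diagonal, 13 mm deep, sides upright, 64 mm above the bench at the start. The tab of the next cover begins 16 mm below this point: to leave it alone the fingertips reach 13 mm below this point at most
- heel (a point): lower outer corner of the top cover opposite the tab, at (80, -65, 0) mm in the cover's frame: it rests on the stack while the tab is lifted
- next_cover: the second cover of the stack, same shape, 16 mm below the top one and snapped to the two fixed ones below it about twice as firmly; it has to stay. Origin: centre of its skirt's lower edge
- tape_measure: yellow tape measure standing on the bench behind the spares, 34 x 79 mm, 65 mm tall; origin: centre of its underside. To be left alone
Not all that is in view belongs to the job. What is shaped like the cup_2 but turquoise is not meant.

How it is judged:
On the way, in this order (a step that is already met when the one before it is completed fails the run):
1. every well of the rack has a cup standing in it, and the fingers have let go of the cups (((distance between cup_0 and well0 below 0.007 m and angle between cup_0's own z axis and vertical below 0.15 rad) or (distance between cup_1 and well0 below 0.007 m and angle between cup_1's own z axis and vertical below 0.15 rad) or (distance between cup_2 and well0 below 0.007 m and angle between cup_2's own z axis and vertical below 0.15 rad) or (distance between cup_3 and well0 below 0.007 m and angle between cup_3's own z axis and vertical below 0.15 rad) or (distance between spare_0 and well0 below 0.007 m and angle between spare_0's own z axis and vertical below 0.15 rad) or (distance between spare_1 and well0 below 0.007 m and angle between spare_1's own z axis and vertical below 0.15 rad) or (distance between spare_2 and well0 below 0.007 m and angle between spare_2's own z axis and vertical below 0.15 rad)) and ((distance between cup_0 and well1 below 0.007 m and angle between cup_0's own z axis and vertical below 0.15 rad) or (distance between cup_1 and well1 below 0.007 m and angle between cup_1's own z axis and vertical below 0.15 rad) or (distance between cup_2 and well1 below 0.007 m and angle between cup_2's own z axis and vertical below 0.15 rad) or (distance between cup_3 and well1 below 0.007 m and angle between cup_3's own z axis and vertical below 0.15 rad) or (distance between spare_0 and well1 below 0.007 m and angle between spare_0's own z axis and vertical below 0.15 rad) or (distance between spare_1 and well1 below 0.007 m and angle between spare_1's own z axis and vertical below 0.15 rad) or (distance between spare_2 and well1 below 0.007 m and angle between spare_2's own z axis and vertical below 0.15 rad)) and ((distance between cup_0 and well2 below 0.007 m and angle between cup_0's own z axis and vertical below 0.15 rad) or (distance between cup_1 and well2 below 0.007 m and angle between cup_1's own z axis and vertical below 0.15 rad) or (distance between cup_2 and well2 below 0.007 m and angle between cup_2's own z axis and vertical below 0.15 rad) or (distance between cup_3 and well2 below 0.007 m and angle between cup_3's own z axis and vertical below 0.15 rad) or (distance between spare_0 and well2 below 0.007 m and angle between spare_0's own z axis and vertical below 0.15 rad) or (distance between spare_1 and well2 below 0.007 m and angle between spare_1's own z axis and vertical below 0.15 rad) or (distance between spare_2 and well2 below 0.007 m and angle between spare_2's own z axis and vertical below 0.15 rad)) and ((distance between cup_0 and well3 below 0.007 m and angle between cup_0's own z axis and vertical below 0.15 rad) or (distance between cup_1 and well3 below 0.007 m and angle between cup_1's own z axis and vertical below 0.15 rad) or (distance between cup_2 and well3 below 0.007 m and angle between cup_2's own z axis and vertical below 0.15 rad) or (distance between cup_3 and well3 below 0.007 m and angle between cup_3's own z axis and vertical below 0.15 rad) or (distance between spare_0 and well3 below 0.007 m and angle between spare_0's own z axis and vertical below 0.15 rad) or (distance between spare_1 and well3 below 0.007 m and angle between spare_1's own z axis and vertical below 0.15 rad) or (distance between spare_2 and well3 below 0.007 m and angle between spare_2's own z axis and vertical below 0.15 rad)) and ((distance between cup_0 and well4 below 0.007 m and angle between cup_0's own z axis and vertical below 0.15 rad) or (distance between cup_1 and well4 below 0.007 m and angle between cup_1's own z axis and vertical below 0.15 rad) or (distance between cup_2 and well4 below 0.007 m and angle between cup_2's own z axis and vertical below 0.15 rad) or (distance between cup_3 and well4 below 0.007 m and angle between cup_3's own z axis and vertical below 0.15 rad) or (distance between spare_0 and well4 below 0.007 m and angle between spare_0's own z axis and vertical below 0.15 rad) or (distance between spare_1 and well4 below 0.007 m and angle between spare_1's own z axis and vertical below 0.15 rad) or (distance between spare_2 and well4 below 0.007 m and angle between spare_2's own z axis and vertical below 0.15 rad)) and ((distance between cup_0 and well5 below 0.007 m and angle between cup_0's own z axis and vertical below 0.15 rad) or (distance between cup_1 and well5 below 0.007 m and angle between cup_1's own z axis and vertical below 0.15 rad) or (distance between cup_2 and well5 below 0.007 m and angle between cup_2's own z axis and vertical below 0.15 rad) or (distance between cup_3 and well5 below 0.007 m and angle between cup_3's own z axis and vertical below 0.15 rad) or (distance between spare_0 and well5 below 0.007 m and angle between spare_0's own z axis and vertical below 0.15 rad) or (distance between spare_1 and well5 below 0.007 m and angle between spare_1's own z axis and vertical below 0.15 rad) or (distance between spare_2 and well5 below 0.007 m and angle between spare_2's own z axis and vertical below 0.15 rad)) and angle between each of cup_0, cup_1, cup_2, cup_3, spare_0, spare_1, spare_2's own z axis and vertical below 0.15 rad and contact force between each of cup_0, cup_1, cup_2, cup_3, spare_0, spare_1, spare_2 and the fingers below 0.05 N), for 0.2 s.
2. the top cover is peeled: it is raised at the tab while its opposite corner still rests on the stack (angle between top_cover's own z axis and vertical above 0.1 rad and distance of heel from where it was at the start of the episode below 0.012 m), for 0.05 s.
At the end, for the whole second after the job is handed in: Each well holds a cup (7 mm, 0.15 rad); no cup touched or toppled; one spare left (30 mm); second cover in place (6 mm); top cover held at rest over the rack: underside 70-220 mm above bench, 30 mm from rack centre, tilt < 0.17 rad, square to 0.2 rad, either way round (all of step 1 and distance of next_cover from where it was at the start of the episode below 0.006 m and distance of any of spare_0, spare_1, spare_2 from where it was at the start of the episode below 0.03 m and contact force between top_cover and the fingers above 0.5 N and z of top_cover in the frame of rack between 0.07 and 0.22 m and horizontal distance between top_cover and rack below 0.03 m and angle between top_cover's own z axis and vertical below 0.17 rad and angle between the x axis of top_cover and the x axis of rack, either way round below 0.2 rad and linear speed of top_cover below 0.03 m/s); the arm keeps its last pose, push and grip.
It fails at once if a cup that already stood in the rack is pulled out or shifted from its well (distance of any of cup_0, cup_1, cup_2, cup_3 from where it was at the start of the episode above 0.012 m).
It fails at once if the cover below the top one is lifted or shifted (distance of next_cover from where it was at the start of the episode above 0.012 m).
It fails at once if the tape measure is knocked away (distance of tape_measure from where it was at the start of the episode above 0.03 m).
It also fails if it takes over 69 s, if anything falls off the work surface, if the arm or the gripper's body presses on something with over 40 N, if the wrist force passes 120 N, or if a joint passes its speed limit or range.

## Working session

There is one attempt and no reset: what is moved stays moved. The work goes in short steps, Python scripts to look and compute and a tool call to move; the robot and the scene stay as the last step left them, time stands still between calls to the robot, and variables do not carry over. Pictures are saved under pics/ and viewed, at most 10 in all, crops included, and the job is handed in when it is done.

Besides the shell and the picture viewer there is one more tool, called after ">>>" as name(argument=value, ...) on one line, values as JSON. drive_tool: Moves the arm, as the interface text tells. Its arguments: {"type":"object","properties":{"plan":{"type":"array"},"force":{"type":"number"}},"required":["plan"]}

```bash
mkdir -p pics; cat > h.py <<'E'
import numpy as np,cv2
from workcell import monitor,cams,env
def cam(n):
    i=cams.camera_info(n);R=cv2.Rodrigues(np.array(i["rvec"],float))[0];t=np.array(i["tvec"],float)
    K=np.array([[i["fx"],0,i["cx"]],[0,i["fy"],i["cy"]],[0,0,1]]);return K,R,t
def ray(c,p,z):
    K,R,t=c;o=-R.T@t;d=R.T@np.linalg.inv(K)@np.array([p[0],p[1],1.]);return o+d*(z-o[2])/d[2]
def proj(c,P):
    K,R,t=c;q=K@(R@np.array(P,float)+t);return q[:2]/q[2]
def shot(n,f):
    c=cam(n);im=cams.grab_frame(n);cv2.imwrite(f'pics/{f}.png',im[:,:,::-1]);return c,im
def state():
    s=monitor.observe();print({k:np.round(s[k],4).tolist() for k in("clock","tool_pos","ee_rot","joint_positions","gripper_width","finger_force","wrist_force")});return s
E
python3 - <<'E'
from h import *
s=state()
print(cv2.Rodrigues(np.array(s["ee_rot"],float))[0].round(3))
for n in("top","side"):
    c,im=shot(n,n+"0");print(n,(-c[1].T@c[2]).round(3))
E
```

```text
{'clock': 0.0, 'tool_pos': [0.2192, 0.5308, 0.2303], 'ee_rot': [-0.6114, -3.0809, 0.0031], 'joint_positions': [1.0687, 0.3781, 0.0796, 1.2744, -0.0, 1.4605], 'gripper_width': 0.0853, 'finger_force': 0.0, 'wrist_force': [0.1062, 0.7165, -0.0445]}
[[-0.924  0.382 -0.001]
 [ 0.382  0.924 -0.002]
 [ 0.    -0.002 -1.   ]]
top [ 0.56  -0.182  0.993]
side [0.467 0.512 0.532]
```

View pics/top0.png

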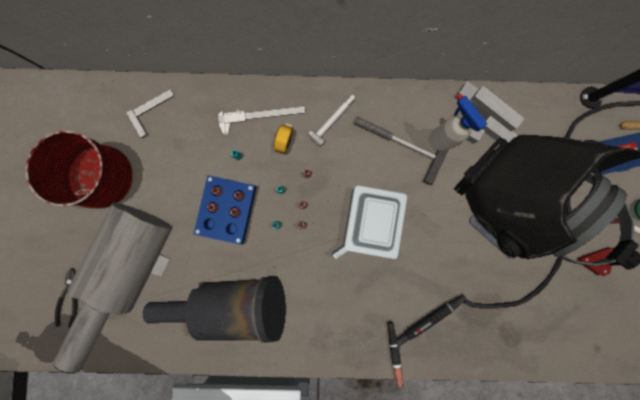

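View pics/side0.png

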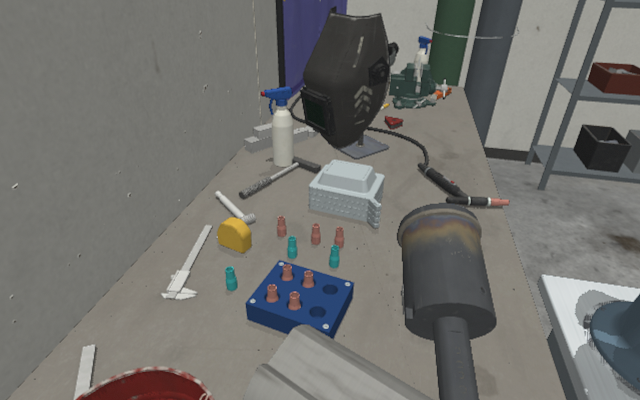

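The top view has -y to the right and +x up. Pink spares are at about (307,173), (303,204) and (302,225). The turquoise lookalikes, which aren't meant, are at (236,155), (281,189) and (277,225). Empty wells are at (209,224) and (232,228). The cover stack is at (376,221) with its tab at (340,252). Next I'll confirm this in a crop and measure.

```bash
cat > m.py <<'E'
from h import *
c=cam("top");im=cv2.imread('pics/top0.png');hsv=cv2.cvtColor(im,cv2.COLOR_BGR2HSV)
def blobs(m,lo,hi):
    n,_,st,ce=cv2.connectedComponentsWithStats(m)
    return [(ce[i],st[i][4]) for i in range(1,n) if lo<st[i][4]<hi]
pink=((hsv[...,0]<12)|(hsv[...,0]>170))&(hsv[...,1]>70);pink=pink.astype(np.uint8);pink[:,:190]=0;pink[:,340:]=0;pink[260:]=0
for p,a in blobs(pink,8,300):
    z=.05 if p[0]<260 else .03
    print("pink",p.round(1),a,ray(c,p,z).round(4))
blue=cv2.inRange(hsv,(100,120,40),(125,255,255));blue[:,:180]=0;blue[:,270:]=0
blue=cv2.morphologyEx(blue,cv2.MORPH_CLOSE,np.ones((13,13)))
k=max(cv2.findContours(blue,0,2)[0],key=cv2.contourArea)
def rect(k,z):
    w=np.array([ray(c,p[0],z)[:2] for p in k],np.float32);r=cv2.minAreaRect(w);return r,cv2.boxPoints(r).round(4).tolist()
print("rack",rect(k,.04))
K=cv2.inRange(hsv,(0,0,135),(180,40,255));K[:,:325]=0;K[:,415:]=0;K[:175]=0;K[270:]=0
K=cv2.morphologyEx(K,cv2.MORPH_CLOSE,np.ones((5,5)))
k=max(cv2.findContours(K,0,2)[0],key=cv2.contourArea)
o=cv2.morphologyEx(K,cv2.MORPH_OPEN,np.ones((21,21)));k2=max(cv2.findContours(o,0,2)[0],key=cv2.contourArea)
print("cover",rect(k2,.064))
far=min(k[:,0],key=lambda p:p[0]-p[1]);print("tab tip",far,ray(c,far,.064))
cr=cv2.resize(im[140:270,190:420],None,fx=3.4,fy=3.4,interpolation=cv2.INTER_CUBIC);cv2.imwrite('pics/crop0.png',cr)
E
python3 m.py
```

```text
pink [306.6 173.1] 51 [ 0.689  -0.1645  0.03  ]
pink [216.5 190.6] 53 [0.6376 0.0542 0.05  ]
pink [238.2 195.2] 48 [0.6275 0.0007 0.05  ]
pink [302.1 204.6] 53 [ 0.6096 -0.1554  0.03  ]
pink [212.3 206.9] 53 [0.5973 0.0626 0.05  ]
pink [234.6 211.9] 52 [0.5867 0.008  0.05  ]
pink [301.4 225. ] 45 [ 0.5587 -0.1551  0.03  ]
rack (((0.5923132300376892, 0.03441574051976204), (0.12220742553472519, 0.146682471036911), 79.236328125), [[0.508899986743927, -0.011900000274181366], [0.652999997138977, -0.03929999843239784], [0.6758000254631042, 0.08070000261068344], [0.5317000150680542, 0.10809999704360962]])
cover (((0.5689353942871094, -0.3486381471157074), (0.10366890579462051, 0.16101597249507904), 83.77674102783203), [[0.48330000042915344, -0.391400009393692], [0.6432999968528748, -0.4088999927043915], [0.6546000242233276, -0.3057999908924103], [0.4945000112056732, -0.28839999437332153]])
tab tip [334 258] [ 0.48221722 -0.23584524  0.064     ]
```

View pics/crop0.png

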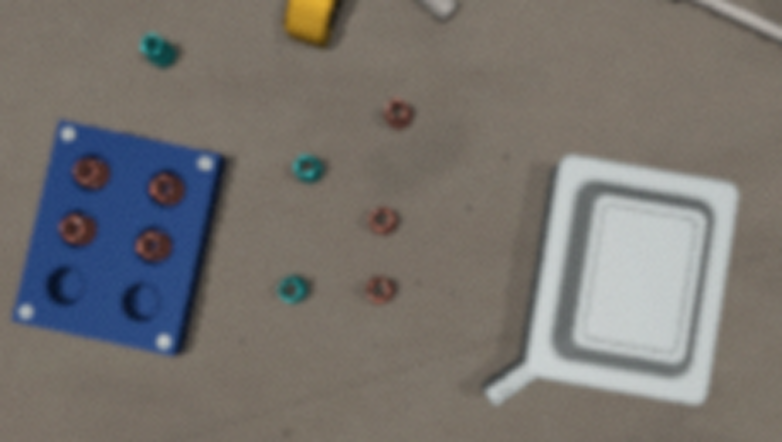

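The crop confirms it: pink spares in a column at x≈390 crop px, turquoise cups excluded, and the two empty wells at the near end of the rack. Rack yaw is about -10.8°, and cup spacing and rack size match the description. I'll use the two nearer spares and go over the rack first for a closer look.

>>> drive_tool(plan=[[0.45, 0, 0, 0, -5.9], [0.45, 0, 0, 0, -5.9], [0.45, -0.0417, -0.0417, 0, 0], [0.45, -0.0417, -0.0417, 0, 0], [0.45, -0.0417, -0.0417, 0, 0], [0.45, -0.0417, -0.0417, 0, 0], [0.45, -0.0417, -0.0417, 0, 0], [0.45, -0.0417, -0.0417, 0, 0], [0.45, -0.0417, -0.0417, 0, 0], [0.45, -0.0417, -0.0417, 0, 0], [0.45, -0.0417, -0.0417, 0, 0], [0.45, -0.0417, -0.0417, 0, 0]], force=30)

```text
clock: 1.6
tool_pos: [0.5529, 0.0428, 0.2309]
ee_rot: [-0.292, -3.127, -0.001]
wrist_force: [0.7, 1.2, -0.2]
gripper_width: 0.0472
finger_force: 0.0
```

```bash
python3 - <<'E'
from h import *
s=state();print(cv2.Rodrigues(np.array(s["ee_rot"],float))[0].round(3))
c,im=shot("wrist","w1");print((-c[1].T@c[2]).round(3),c[1].round(2))
E
```

```text
{'clock': 1.6, 'tool_pos': [0.5529, 0.0428, 0.2309], 'ee_rot': [-0.2918, -3.1274, -0.0005], 'joint_positions': [-0.0373, 0.3357, 0.0197, 1.2554, 0.0004, 0.1488], 'gripper_width': 0.0472, 'finger_force': 0.0, 'wrist_force': [0.7164, 1.1638, -0.1517]}
[[-0.983  0.185 -0.001]
 [ 0.185  0.983  0.   ]
 [ 0.001  0.    -1.   ]]
[0.489 0.054 0.373] [[ 0.18  0.98  0.  ]
 [ 0.95 -0.18  0.26]
 [ 0.26 -0.05 -0.97]]
```

View pics/w1.png

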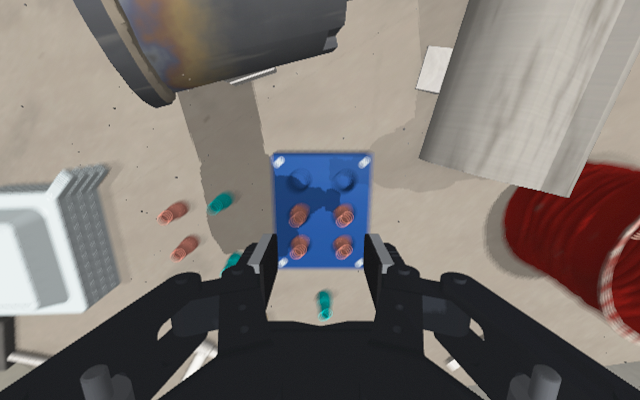

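The wrist view shows the rack at (322,210) with its empty wells at (300,180) and (344,180), spares at (173,212) and (185,247), and the tab at about (60,185). I'll measure all of them from this frame.

```bash
python3 - <<'E'
from h import *
c=cam("wrist");im=cv2.imread('pics/w1.png');hsv=cv2.cvtColor(im,cv2.COLOR_BGR2HSV)
# rack top screws (white) and blue contour
b=cv2.inRange(hsv,(100,110,60),(125,255,255));b=cv2.morphologyEx(b,cv2.MORPH_CLOSE,np.ones((15,15)))
k=max(cv2.findContours(b,0,2)[0],key=cv2.contourArea)
w=np.array([ray(c,p[0],.04)[:2] for p in k],np.float32);r=cv2.minAreaRect(w);print(r,cv2.boxPoints(r).round(4).tolist())
wh=cv2.inRange(hsv,(0,0,170),(180,60,255));wh[:,:268]=0;wh[:,376:]=0;wh[:150]=0;wh[272:]=0
n,_,st,ce=cv2.connectedComponentsWithStats(wh)
for i in range(1,n):
    if st[i][4]>8: print("screw",ce[i].round(1),st[i][4],ray(c,ce[i],.04).round(4))
pk=(((hsv[...,0]<12)|(hsv[...,0]>172))&(hsv[...,1]>60)&(hsv[...,2]>90)).astype(np.uint8);pk[:,380:]=0;pk[:195]=0;pk[300:]=0
n,L,st,ce=cv2.connectedComponentsWithStats(pk)
for i in range(1,n):
    if st[i][4]>60:
        z=(.05 if ce[i][0]>260 else .023);print("pink",ce[i].round(1),st[i][4],ray(c,ce[i],z).round(4))
B=cv2.resize(im[140:275,0:380],None,fx=2.1,fy=2.1,interpolation=cv2.INTER_CUBIC);cv2.imwrite('pics/w1c.png',B)
C=np.array([.5917,.0353]);a=np.deg2rad(-10.8);u=np.array([np.cos(a),np.sin(a)]);v=np.array([-u[1],u[0]])
for s in(1,-1):
    P=C-.042*u+s*.028*v;print("well",P.round(4),proj(c,[*P,.04]).round(1))
E
```

```text
((0.5985812544822693, 0.02797991782426834), (0.11525728553533554, 0.14944487810134888), 79.15460968017578) [[0.5144000053405762, -0.014600000344216824], [0.6610999703407288, -0.04270000010728836], [0.6827999949455261, 0.07050000131130219], [0.5360000133514404, 0.09860000014305115]]
screw [270.8 151.6] 29 [ 0.5124 -0.0158  0.04  ]
screw [278.7 161.6] 63 [ 0.5257 -0.0093  0.04  ]
screw [364.2 161.8] 64 [0.5452 0.0905 0.04  ]
screw [373.6 210.9] 180 [0.608  0.0928 0.04  ]
screw [282.4 262.2] 43 [ 0.6555 -0.0348  0.04  ]
screw [359.1 262.5] 43 [0.6749 0.0642 0.04  ]
screw [316.7 270.7] 116 [0.6762 0.0072 0.04  ]
screw [360.8 270.6] 9 [0.6869 0.0646 0.04  ]
pink [172.7 212.4] 437 [ 0.5662 -0.1648  0.023 ]
pink [298.4 214.4] 226 [0.5917 0.0012 0.05  ]
pink [343.5 214.7] 228 [0.6023 0.0551 0.05  ]
pink [184.6 248. ] 413 [ 0.6179 -0.1655  0.023 ]
pink [299.2 246.2] 222 [ 0.6328 -0.0065  0.05  ]
pink [342.8 246. ] 219 [0.6429 0.0472 0.05  ]
well [0.5557 0.0707] [349.2 173.5]
well [0.5452 0.0157] [302.6 173.6]
```

View pics/w1c.png

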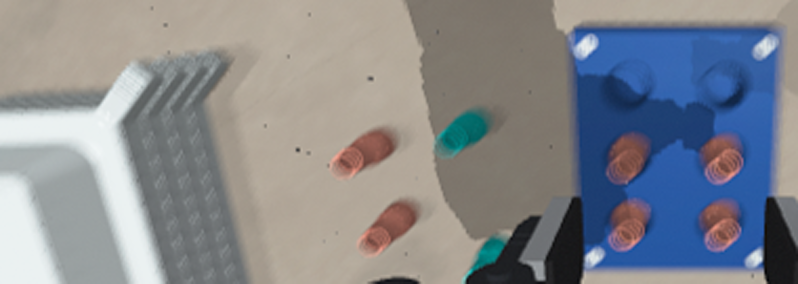

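Top and wrist differ by about 8-10 mm. I'll use the side camera as a referee and check whether the arm has settled.

```bash
python3 - <<'E'
from h import *
s=state();print(np.round(s["dq"],3))
c=cam("wrist");print((-c[1].T@c[2]).round(4))
c=cam("side");im=cv2.imread('pics/side0.png');hsv=cv2.cvtColor(im,cv2.COLOR_BGR2HSV)
pk=(((hsv[...,0]<12)|(hsv[...,0]>172))&(hsv[...,1]>60)&(hsv[...,2]>90)).astype(np.uint8);pk[:,400:]=0;pk[:205]=0;pk[330:]=0
n,L,st,ce=cv2.connectedComponentsWithStats(pk)
for i in range(1,n):
    if st[i][4]>60:
        z=.023 if ce[i][1]<255 else .05;print("pink",ce[i].round(1),st[i][4],ray(c,ce[i],z).round(4))
b=cv2.inRange(hsv,(100,110,40),(125,255,255));b[:255]=0;b[345:]=0
wh=cv2.inRange(hsv,(0,0,150),(180,70,255));wh[:255]=0;wh[345:]=0;wh[:,:240]=0;wh[:,360:]=0
n,L,st,ce=cv2.connectedComponentsWithStats(wh)
for i in range(1,n):
    if 3<st[i][4]<60: print("screw",ce[i].round(1),st[i][4],ray(c,ce[i],.04).round(4))
ct=cam("top");it=cv2.imread('pics/top0.png');wt=cv2.inRange(cv2.cvtColor(it,cv2.COLOR_BGR2HSV),(0,0,130),(180,90,255));wt[:170]=0;wt[250:]=0;wt[:,:190]=0;wt[:,262:]=0
n,L,st,ce=cv2.connectedComponentsWithStats(wt)
for i in range(1,n): print("top screw",ce[i].round(1),st[i][4],ray(ct,ce[i],.04).round(4))
E
```

```text
{'clock': 1.65, 'tool_pos': [0.5569, 0.0365, 0.2304], 'ee_rot': [0.3012, 3.124, -0.0077], 'joint_positions': [-0.0454, 0.3404, 0.0251, 1.2526, -0.005, 0.1469], 'gripper_width': 0.0471, 'finger_force': 0.0, 'wrist_force': [4.4502, -5.1047, -0.309]}
[ 0.066 -0.038 -0.065 -0.002  0.04   0.133]
[0.4923 0.049  0.3718]
pink [281.1 226.4] 159 [ 0.6896 -0.1592  0.023 ]
pink [315.3 234. ] 163 [ 0.6099 -0.1497  0.023 ]
pink [339.2 236.7] 150 [ 0.5584 -0.1525  0.023 ]
pink [286.8 272.7] 136 [0.6268 0.009  0.05  ]
pink [308.2 279.4] 142 [0.5855 0.0171 0.05  ]
pink [271.8 293.5] 152 [0.637  0.0637 0.05  ]
pink [294.1 301.1] 163 [0.5962 0.0717 0.05  ]
screw [281.  263.5] 14 [ 0.6477 -0.023   0.04  ]
screw [347.1 283.6] 17 [0.5185 0.0012 0.04  ]
screw [252.4 300.7] 17 [0.6669 0.0775 0.04  ]
screw [325.4 326. ] 25 [0.5373 0.1019 0.04  ]
screw [293.2 330.4] 9 [0.5841 0.1214 0.04  ]
top screw [209.5 179. ] 16 [0.6667 0.0752 0.04  ]
top screw [250.  187.5] 16 [ 0.6482 -0.0257  0.04  ]
top screw [197.1 231.3] 18 [0.5372 0.0997 0.04  ]
top screw [237.8 240. ] 19 [ 0.5183 -0.0006  0.04  ]
```

Top and side agree (rack centre ≈ (0.5926, 0.038), spares ≈ (0.6097,-0.1535) and (0.5586,-0.154)). The arm was still moving during the wrist shot. I'll go above the near spare and settle before looking.

>>> drive_tool(plan=[[0.45, -0.0112, -0.048, 0.0275, 0], [0.45, -0.0112, -0.048, 0.0275, 0], [0.45, -0.0112, -0.048, 0.0275, 0], [0.45, -0.0112, -0.048, 0.0275, 0], [0.45, 0, 0, 0, 0], [0.45, 0, 0, 0, 0], [0.45, 0, 0, 0, 0], [0.45, 0, 0, 0, 0]])

```text
clock: 2.65
tool_pos: [0.5615, -0.1514, 0.1221]
ee_rot: [0.289, 3.127, -0.0]
wrist_force: [0.0, -0.5, -0.5]
gripper_width: 0.047
finger_force: 0.0
```

```bash
cat > wm.py <<'E'
from h import *
import sys
s=state();print(np.round(s["dq"],3));c,im=shot("wrist",sys.argv[1]);zc=float(sys.argv[2])
hsv=cv2.cvtColor(im,cv2.COLOR_RGB2HSV)
pk=(((hsv[...,0]<12)|(hsv[...,0]>172))&(hsv[...,1]>60)&(hsv[...,2]>90)).astype(np.uint8)
n,L,st,ce=cv2.connectedComponentsWithStats(pk)
for i in range(1,n):
    if 150<st[i][4]<5000: print("pink",ce[i].round(1),st[i][2:],ray(c,ce[i],zc).round(4))
b=cv2.inRange(hsv,(100,110,40),(125,255,255));b=cv2.morphologyEx(b,cv2.MORPH_CLOSE,np.ones((21,21)))
ks=[k for k in cv2.findContours(b,0,2)[0] if cv2.contourArea(k)>3000]
wh=cv2.inRange(hsv,(0,0,150),(180,70,255))
n,L,st,ce=cv2.connectedComponentsWithStats(wh)
for i in range(1,n):
    if 20<st[i][4]<400 and any(cv2.pointPolygonTest(k,tuple(map(float,ce[i])),True)>-6 for k in ks): print("screw",ce[i].round(1),st[i][4],ray(c,ce[i],.04).round(4))
E
python3 wm.py w2 .023
```

```text
{'clock': 2.65, 'tool_pos': [0.5615, -0.1514, 0.1221], 'ee_rot': [0.2887, 3.1269, -0.0003], 'joint_positions': [-0.3725, 0.4411, -0.1103, 1.0181, 0.0002, -0.1884], 'gripper_width': 0.047, 'finger_force': 0.0, 'wrist_force': [0.0417, -0.498, -0.5258]}
[-0.005  0.002 -0.001 -0.002 -0.001 -0.002]
pink [318.9 198.5] [ 23  32 572] [ 0.5598 -0.153   0.023 ]
pink [523.1 202.6] [ 44  31 847] [0.5968 0.0265 0.023 ]
pink [592.7 203.2] [ 51  30 969] [0.6087 0.0879 0.023 ]
pink [328.5 250.5] [ 22  38 668] [ 0.6112 -0.1534  0.023 ]
pink [513.7 250.2] [ 41  33 776] [0.6426 0.018  0.023 ]
pink [579.9 250.8] [ 47  32 868] [0.6545 0.0794 0.023 ]
pink [332.2 313. ] [ 20  25 388] [ 0.6794 -0.1617  0.023 ]
screw [504.7 118.8] 115 [5.189e-01 3.000e-04 4.000e-02]
screw [635.2 119.8] 91 [0.5379 0.0993 0.04  ]
screw [478.7 272.3] 79 [ 0.6485 -0.024   0.04  ]
screw [592.2 272.6] 80 [0.6673 0.0759 0.04  ]
```

View pics/w2.png

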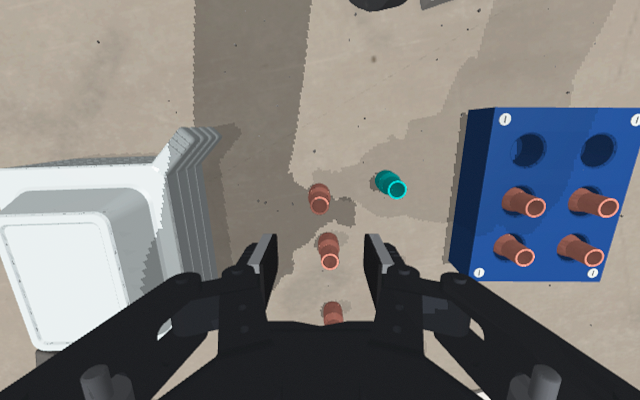

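The settled wrist view agrees with the other cameras: rack centre (0.593,0.038), near spare at pixel (319,198) → (0.559,-0.1535), next one at (328,250) → (0.6105,-0.1535). Descending to grip.

>>> drive_tool(plan=[[0.45, 0.0021, -0.0025, 0.03, 0], [0.45, 0, 0, 0.035, 0], [0.45, 0, 0, 0.025, 0], [0.45, 0, 0, 0.006, 0], [0.45, 0, 0, 0, 0], [0.45, 0, 0, 0, 0], [1, 0, 0, 0, 0], [1, 0, 0, 0, 0], [1, 0, 0, 0, 0], [1, 0, 0, 0, 0], [1, 0, 0, 0, 0], [1, 0, 0, 0, 0]], force=30)

```text
clock: 4.2
tool_pos: [0.5591, -0.1548, 0.0261]
ee_rot: [0.291, 3.126, -0.001]
wrist_force: [-0.2, 0.1, 6.0]
gripper_width: 0.0166
finger_force: 28.7
```

>>> drive_tool(plan=[[1, 0, 0, -0.04, 0], [1, 0, 0, -0.04, 0], [1, 0.0111, 0.0419, 0, 0], [1, 0.0111, 0.0419, 0, 0], [1, 0.0111, 0.0419, 0, 0], [1, 0.011, 0.042, 0, 0], [1, 0, 0, 0, 0], [1, 0, 0, 0, 0], [1, 0, 0, 0, 0], [1, 0, 0, 0, 0]])

```text
clock: 5.45
tool_pos: [0.546, 0.0175, 0.1052]
ee_rot: [0.294, 3.128, -0.0]
wrist_force: [-0.0, -0.2, -0.6]
gripper_width: 0.0168
finger_force: 28.7
```

```bash
python3 wm.py w3 .105
```

```text
{'clock': 5.45, 'tool_pos': [0.546, 0.0175, 0.1052], 'ee_rot': [0.2941, 3.1277, -0.0], 'joint_positions': [-0.084, 0.3898, -0.2373, 0.9437, -0.0, 0.1035], 'gripper_width': 0.0168, 'finger_force': 28.7147, 'wrist_force': [-0.0143, -0.1632, -0.6192]}
[ 0.004 -0.001 -0.002 -0.     0.002  0.002]
pink [320.6 249. ] [  35   66 1793] [0.547  0.0169 0.105 ]
pink [625.4 247.7] [ 27  57 546] [0.5774 0.1826 0.105 ]
pink [390.7 260.5] [ 29  30 583] [0.5612 0.0542 0.105 ]
pink [155.6 297.1] [ 47  36 559] [ 0.5592 -0.0831  0.105 ]
pink [322.5 308.2] [ 23  34 649] [0.5845 0.0109 0.105 ]
screw [292.8 182. ] 118 [0.519  0.0008 0.04  ]
screw [427.3 182.3] 115 [0.538  0.1007 0.04  ]
```

View pics/w3.png

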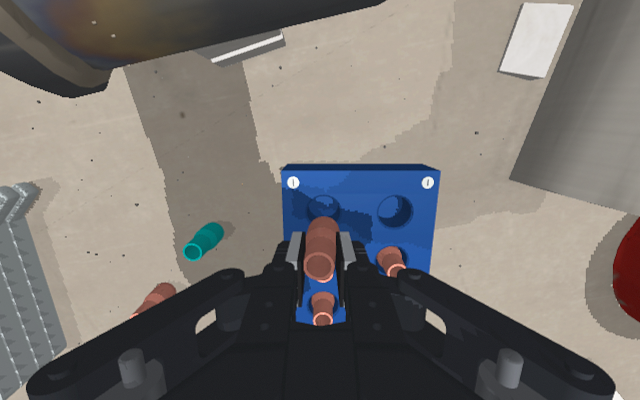

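The cup hangs upright at (320,249), in line with well (324,208). Lowering it into the well.

>>> drive_tool(plan=[[1, -0.0006, 0.0012, 0.02, 0], [1, 0, 0, 0.015, 0], [1, 0, 0, 0.01, 0], [1, 0, 0, 0.01, 0], [1, 0, 0, 0.007, 0], [1, 0, 0, 0, 0], [0.5, 0, 0, 0, 0], [0.5, 0, 0, 0, 0], [0.5, 0, 0, 0, 0], [0.5, 0, 0, -0.04, 0], [0.5, 0, 0, -0.05, 0], [0.5, 0, 0, 0, 0]])

```text
clock: 7.0
tool_pos: [0.5503, 0.0194, 0.1379]
ee_rot: [0.291, 3.119, 0.0]
wrist_force: [-0.2, -0.9, -0.1]
gripper_width: 0.0429
finger_force: 0.0
```

```bash
python3 wm.py w4 .06; python3 - <<'E'
from h import *
c,im=shot("side","side1")
cv2.imwrite('pics/s1c.png',cv2.resize(im[200:360,220:420,::-1],None,fx=3,fy=3,interpolation=cv2.INTER_CUBIC))
E
```

```text
{'clock': 7.0, 'tool_pos': [0.5503, 0.0194, 0.1379], 'ee_rot': [0.2906, 3.1189, 0.0003], 'joint_positions': [-0.0801, 0.3648, -0.1842, 1.0126, 0.0001, 0.1057], 'gripper_width': 0.0429, 'finger_force': 0.0, 'wrist_force': [-0.1532, -0.8897, -0.1355]}
[-0.     0.042 -0.079 -0.048 -0.002  0.001]
pink [322.6 195.2] [ 22  28 489] [0.5415 0.0223 0.06  ]
pink [591.  229.3] [ 27  54 469] [0.6122 0.239  0.06  ]
pink [622.5 252.9] [ 30  88 474] [0.6397 0.2674 0.06  ]
pink [319.4 240.1] [ 22  30 517] [0.5798 0.0125 0.06  ]
pink [381.9 235.2] [ 24  24 251] [0.5851 0.0653 0.06  ]
pink [168.9 274.8] [ 40  34 470] [ 0.5879 -0.124   0.06  ]
pink [319.2 281.5] [ 20  31 512] [0.6189 0.0051 0.06  ]
screw [293.1 168.9] 94 [0.5189 0.0009 0.04  ]
screw [410.8 169. ] 94 [0.5377 0.1007 0.04  ]
screw [296.2 300.6] 63 [ 0.648  -0.0237  0.04  ]
```

View pics/s1c.png

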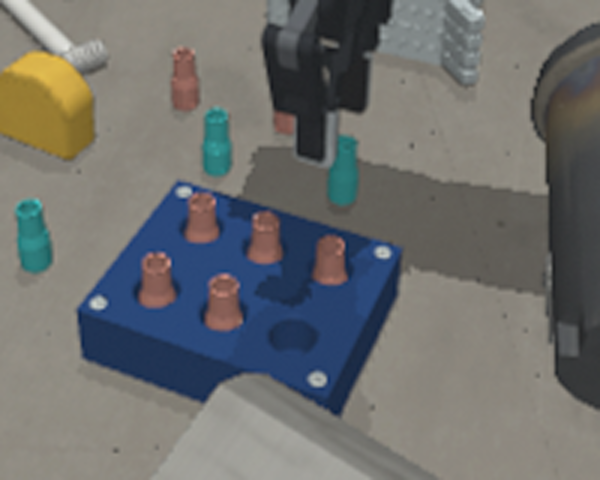

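The cup is seated level with the others. Next spare: (0.6105,-0.1535).

>>> drive_tool(plan=[[0.45, -0.0237, -0.0393, 0, 0], [0.45, -0.0237, -0.0393, 0, 0], [0.45, -0.0237, -0.0393, 0, 0], [0.45, -0.0236, -0.0393, 0, 0], [0.45, 0, 0, 0.03, 0], [0.45, 0, 0, 0.02, 0], [0.45, 0, 0, 0, 0], [0.45, 0, 0, 0, 0], [0.45, 0, 0, 0, 0]])

```text
clock: 8.22
tool_pos: [0.6113, -0.1524, 0.0843]
ee_rot: [0.291, 3.126, -0.0]
wrist_force: [0.5, 0.7, 0.5]
gripper_width: 0.0471
finger_force: 0.0
```

```bash
python3 wm.py w5 .023
```

```text
{'clock': 8.225, 'tool_pos': [0.6113, -0.1524, 0.0843], 'ee_rot': [0.2908, 3.1264, -0.0005], 'joint_positions': [-0.345, 0.561, -0.0158, 0.9923, 0.0001, -0.1595], 'gripper_width': 0.0471, 'finger_force': 0.0, 'wrist_force': [0.4898, 0.6735, 0.5366]}
[-0.001 -0.004  0.001 -0.001 -0.     0.002]
pink [587.3  72.1] [  74   41 2070] [0.5466 0.041  0.023 ]
pink [567.6 143.8] [  62   31 1547] [0.5926 0.0302 0.023 ]
pink [631.7 144.6] [ 18  31 446] [0.6016 0.0753 0.023 ]
pink [553.  207.3] [  56   36 1308] [0.6392 0.0215 0.023 ]
pink [623.4 205. ] [ 35  32 828] [0.6471 0.0739 0.023 ]
pink [319.8 213.2] [ 27  40 855] [ 0.6113 -0.1534  0.023 ]
pink [326.4 302.1] [ 24  46 930] [ 0.6893 -0.1624  0.023 ]
screw [545.7  31.1] 200 [0.519 0.    0.04 ]
screw [506.3 237.5] 117 [ 0.6484 -0.0243  0.04  ]
```

>>> drive_tool(plan=[[0.45, 0, -0.001, 0.025, 0], [0.45, 0, 0, 0.025, 0], [0.45, 0, 0, 0.008, 0], [0.45, 0, 0, 0, 0], [0.45, 0, 0, 0, 0], [1, 0, 0, 0, 0], [1, 0, 0, 0, 0], [1, 0, 0, 0, 0], [1, 0, 0, 0, 0], [1, 0, 0, 0, 0], [1, 0, 0, -0.04, 0], [1, 0, 0, -0.04, 0]], force=30)

```text
clock: 9.78
tool_pos: [0.6093, -0.1529, 0.105]
ee_rot: [-0.291, -3.125, -0.002]
wrist_force: [0.1, -0.8, -0.0]
gripper_width: 0.0159
finger_force: 29.4
```

>>> drive_tool(plan=[[1, 0.0189, 0.0426, 0, 0], [1, 0.0189, 0.0426, 0, 0], [1, 0.0189, 0.0426, 0, 0], [1, 0.0189, 0.0427, 0, 0], [1, 0.019, 0.0427, 0, 0], [1, 0, 0, 0, 0], [1, 0, 0, 0, 0], [1, 0, 0, 0, 0], [1, 0, 0, 0, 0]])

```text
clock: 10.9
tool_pos: [0.5572, 0.0726, 0.1052]
ee_rot: [0.294, 3.128, -0.0]
wrist_force: [1.0, 0.3, -0.8]
gripper_width: 0.0165
finger_force: 29.4
```

```bash
python3 wm.py w6 .105
```

```text
{'clock': 10.9, 'tool_pos': [0.5572, 0.0726, 0.1052], 'ee_rot': [0.2942, 3.1277, -0.0], 'joint_positions': [0.0166, 0.4186, -0.1926, 0.9595, -0.0, 0.2042], 'gripper_width': 0.0165, 'finger_force': 29.4312, 'wrist_force': [0.9752, 0.338, -0.7838]}
[ 0.003 -0.002 -0.002 -0.     0.     0.003]
pink [252.8 212.6] [ 30  34 686] [0.5308 0.0402 0.105 ]
pink [320.5 247.8] [  33   65 1777] [0.5575 0.072  0.105 ]
pink [566.5 251. ] [ 32  44 531] [0.5847 0.2057 0.105 ]
pink [597.6 282.5] [ 39  87 536] [0.6083 0.2241 0.105 ]
pink [253.8 260.3] [ 31  32 628] [0.5581 0.0338 0.105 ]
pink [616.6 289.5] [ 36 101 471] [0.615  0.2352 0.105 ]
pink [322.2 307.8] [ 23  35 664] [0.5954 0.0658 0.105 ]
screw [218.5 181.1] 103 [0.5192 0.0009 0.04  ]
screw [353.3 181. ] 117 [0.538  0.1009 0.04  ]
```

>>> drive_tool(plan=[[1, 0, 0.001, 0.02, 0], [1, 0, 0, 0.015, 0], [1, 0, 0, 0.01, 0], [1, 0, 0, 0.01, 0], [1, 0, 0, 0.007, 0], [1, 0, 0, 0, 0], [0.5, 0, 0, 0, 0], [0.5, 0, 0, 0, 0], [0.5, 0, 0, 0, 0], [0.5, 0, 0, -0.04, 0], [0.5, 0, 0, -0.05, 0], [0.5, 0, 0, 0, 0]])

```text
clock: 12.45
tool_pos: [0.5608, 0.0748, 0.138]
ee_rot: [0.291, 3.119, 0.002]
wrist_force: [1.1, -0.4, -0.0]
gripper_width: 0.0423
finger_force: 0.0
```

```bash
python3 wm.py w7 .06; python3 - <<'E'
from h import *
c,im=shot("side","side2")
hsv=cv2.cvtColor(im,cv2.COLOR_RGB2HSV)
pk=(((hsv[...,0]<12)|(hsv[...,0]>172))&(hsv[...,1]>60)&(hsv[...,2]>90)).astype(np.uint8);pk[:,400:]=0;pk[:205]=0;pk[330:]=0
n,L,st,ce=cv2.connectedComponentsWithStats(pk)
for i in range(1,n):
    if st[i][4]>60: print("side",ce[i].round(1),st[i][2:],ray(c,ce[i],.05).round(4))
# tab in w7? and earlier in w2
E
```

```text
{'clock': 12.45, 'tool_pos': [0.5608, 0.0748, 0.138], 'ee_rot': [0.2906, 3.1188, 0.0018], 'joint_positions': [0.0204, 0.3933, -0.1411, 1.027, 0.0001, 0.2061], 'gripper_width': 0.0423, 'finger_force': 0.0, 'wrist_force': [1.0582, -0.4247, -0.0082]}
[-0.     0.041 -0.078 -0.049  0.001  0.003]
pink [258.  196.1] [ 25  28 503] [0.5431 0.0261 0.06  ]
pink [320.4 195.1] [ 22  28 502] [0.5516 0.0761 0.06  ]
pink [536.  231.5] [ 24  41 315] [0.6164 0.2492 0.06  ]
pink [562.8 254.7] [ 26  83 396] [0.6426 0.2725 0.06  ]
pink [585.2 234.5] [ 26  35 183] [0.6269 0.2903 0.06  ]
pink [601.6 241.4] [ 39  43 383] [0.6359 0.3046 0.06  ]
pink [256.4 236.1] [ 26  27 302] [0.5769 0.0162 0.06  ]
pink [318.9 240.1] [ 21  30 517] [0.5903 0.0675 0.06  ]
pink [618.  249.9] [ 33  42 344] [0.6467 0.3192 0.06  ]
pink [621.9 284.3] [ 28  79 535] [0.6822 0.326  0.06  ]
pink [318.8 281.6] [ 21  31 507] [0.6295 0.0601 0.06  ]
screw [228.  168.7] 84 [0.5189 0.0011 0.04  ]
screw [345.7 169. ] 92 [0.5379 0.1009 0.04  ]
screw [342.  300.6] 62 [0.667  0.0764 0.04  ]
side [281.1 226.4] [  9  21 159] [ 0.6777 -0.1236  0.05  ]
side [286.9 272.8] [ 11  16 141] [0.6265 0.0093 0.05  ]
side [307.9 282.3] [11 11 95] [0.5844 0.024  0.05  ]
side [329.8 286.8] [ 11  16 140] [0.5452 0.026  0.05  ]
side [271.8 293.5] [ 11  17 152] [0.637  0.0637 0.05  ]
side [294. 301.] [ 12  18 166] [0.5963 0.0714 0.05  ]
side [317.4 309.2] [ 12  18 170] [0.5551 0.0801 0.05  ]
```

All six wells are filled (equal blobs and heights) and the third spare is untouched at (281,226) in the side view. Now to above the tab, turned so the fingers close across the diagonal.

>>> drive_tool(plan=[[0.65, 0.0017, -0.0541, 0, 0], [0.65, 0.0017, -0.0541, 0, 0], [0.65, 0.0017, -0.0541, 0, 0], [0.65, 0.0017, -0.0541, 0, 0], [0.65, 0.0017, -0.0541, 0, 0], [0.65, 0.0017, -0.0539, 0, 0], [0.65, 0, 0, 0, 10.1], [0.65, 0, 0, 0, 10.1], [0.65, 0, 0, 0, 10.1], [0.65, 0, 0, 0, 10.1], [0.65, 0, 0, 0, 0], [0.65, 0, 0, 0, 0]])

```text
clock: 14.05
tool_pos: [0.4865, -0.2419, 0.1323]
ee_rot: [-1.349, -2.835, -0.001]
wrist_force: [0.0, -0.1, -0.1]
gripper_width: 0.0299
finger_force: 0.0
```

>>> drive_tool(plan=[[0.65, 0, 0, 0, 0], [0.65, 0, 0, 0, 0]])

```text
clock: 14.3
tool_pos: [0.4871, -0.2423, 0.1332]
ee_rot: [-1.353, -2.835, -0.0]
wrist_force: [-0.7, -0.7, -0.4]
gripper_width: 0.03
finger_force: 0.0
```

```bash
python3 - <<'E'
from h import *
s=state();print(np.round(s["dq"],3))
c,im=shot("wrist","w8");shot("top","top2")
print(proj(c,[.487,-.243,.064]).round(1))
E
```

```text
{'clock': 14.3, 'tool_pos': [0.4871, -0.2423, 0.1332], 'ee_rot': [-1.3526, -2.8354, -0.0001], 'joint_positions': [-0.5782, 0.3635, -0.199, 1.0084, 0.0001, 0.312], 'gripper_width': 0.03, 'finger_force': 0.0, 'wrist_force': [-0.6815, -0.7071, -0.4017]}
[-0.    -0.002  0.003  0.001  0.002  0.002]
[319.7 210.3]
```

View pics/w8.png

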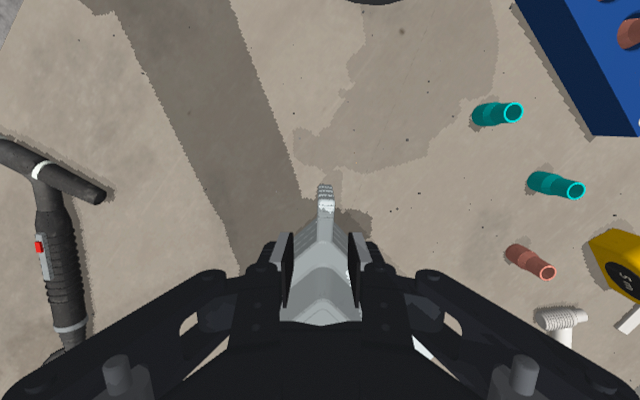

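The tab is centred at column ~326, with its outer end near row 185-213 and the nested tabs' ends showing as steps. I'll profile it to separate the top face.

```bash
python3 - <<'E'
from h import *
im=cv2.imread('pics/w8.png');hsv=cv2.cvtColor(im,cv2.COLOR_BGR2HSV);c=cam("wrist")
for r in range(182,262,3):
    row=im[r,300:352].astype(int).mean(1);m=np.where((hsv[r,300:352,1]<30)&(hsv[r,300:352,2]>120))[0]+300
    print(r,int(im[r,326].mean()),(m.min(),m.max()) if len(m) else None,ray(c,(326,r),.064)[:2].round(4))
cv2.imwrite('pics/w8c.png',cv2.resize(im[175:270,275:375],None,fx=6,fy=6,interpolation=cv2.INTER_NEAREST))
E
```

```text
182 142 None [ 0.4765 -0.2223]
185 106 (np.int64(331), np.int64(331)) [ 0.478  -0.2241]
188 124 (np.int64(317), np.int64(332)) [ 0.4795 -0.226 ]
191 154 (np.int64(319), np.int64(333)) [ 0.481  -0.2278]
194 145 (np.int64(319), np.int64(333)) [ 0.4826 -0.2297]
197 108 (np.int64(318), np.int64(334)) [ 0.4841 -0.2315]
200 198 (np.int64(318), np.int64(334)) [ 0.4856 -0.2334]
203 227 (np.int64(318), np.int64(334)) [ 0.4872 -0.2353]
206 216 (np.int64(318), np.int64(334)) [ 0.4887 -0.2372]
209 230 (np.int64(318), np.int64(334)) [ 0.4903 -0.2391]
212 149 (np.int64(318), np.int64(333)) [ 0.4919 -0.241 ]
215 157 (np.int64(318), np.int64(333)) [ 0.4935 -0.243 ]
218 150 (np.int64(317), np.int64(332)) [ 0.4951 -0.2449]
221 157 (np.int64(316), np.int64(333)) [ 0.4967 -0.2469]
224 156 (np.int64(317), np.int64(332)) [ 0.4983 -0.2488]
227 157 (np.int64(317), np.int64(332)) [ 0.4999 -0.2508]
230 156 (np.int64(317), np.int64(332)) [ 0.5015 -0.2528]
233 155 (np.int64(317), np.int64(332)) [ 0.5032 -0.2548]
236 155 (np.int64(317), np.int64(332)) [ 0.5048 -0.2568]
239 154 (np.int64(316), np.int64(331)) [ 0.5065 -0.2589]
242 166 (np.int64(314), np.int64(332)) [ 0.5082 -0.2609]
245 165 (np.int64(310), np.int64(335)) [ 0.5099 -0.263 ]
248 165 (np.int64(307), np.int64(338)) [ 0.5116 -0.265 ]
251 164 (np.int64(303), np.int64(341)) [ 0.5133 -0.2671]
254 165 (np.int64(300), np.int64(344)) [ 0.515  -0.2692]
257 164 (np.int64(300), np.int64(346)) [ 0.5167 -0.2713]
260 165 (np.int64(300), np.int64(346)) [ 0.5184 -0.2734]
```

View pics/w8c.png

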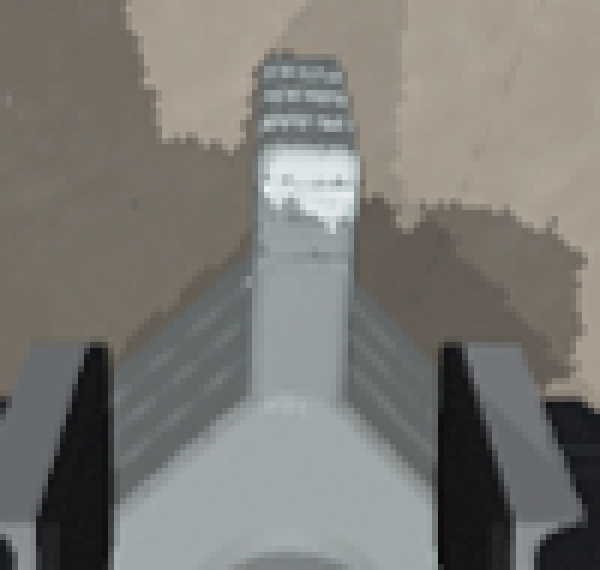

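The crop shows the top face from row 199 (outer end) to row 242 (corner), with a grip block over rows 199–217 and the nested tabs' faces beyond it. The line runs slightly askew, so I'll compute its direction and the grip point.

```bash
python3 - <<'E'
from h import *
c=cam("wrist");s=state();R=cv2.Rodrigues(np.array(s["ee_rot"],float))[0]
a=ray(c,(326.2,201),.064);b=ray(c,(323.7,239),.064);d=(a-b)[:2];ang=np.degrees(np.arctan2(d[1],d[0]))
print(a.round(4),b.round(4),"diag",ang,"cover yaw",ang-135,"toolx",np.degrees(np.arctan2(R[1,0],R[0,0])))
o=ray(c,(326.3,199),.064);u=d/np.linalg.norm(d);T=o[:2]-.0065*u;print("tab",T.round(4),"tool delta",(R.T@(np.array([*T,.064])-s["tool_pos"])).round(4))
# cover yaw from top view long edges
ct=cam("top");im=cv2.imread('pics/top0.png');hsv=cv2.cvtColor(im,cv2.COLOR_BGR2HSV)
K=cv2.inRange(hsv,(0,0,120),(180,45,255));K[:,:343]=0;K[:,415:]=0;K[:180]=0;K[265:]=0
K=cv2.morphologyEx(K,cv2.MORPH_CLOSE,np.ones((25,25)));k=max(cv2.findContours(K,0,2)[0],key=cv2.contourArea)
w=np.array([ray(ct,p[0],.064)[:2] for p in k],np.float32);r=cv2.minAreaRect(w);print("cover",r)
y=np.deg2rad(ang-135)
for Y in(y,np.deg2rad(-6.2)):print("tab from centre",np.array(r[0])+np.array([[np.cos(Y),-np.sin(Y)],[np.sin(Y),np.cos(Y)]])@[-.1012,.0862])
E
```

```text
{'clock': 14.4, 'tool_pos': [0.4872, -0.2423, 0.1333], 'ee_rot': [1.353, 2.8352, 0.0001], 'joint_positions': [-0.5782, 0.3634, -0.1988, 1.0084, 0.0001, 0.3123], 'gripper_width': 0.0299, 'finger_force': 0.0, 'wrist_force': [-0.0073, 0.2826, -0.8239]}
[ 0.4863 -0.2339  0.064 ] [ 0.5051 -0.26    0.064 ] diag 125.73881402307597 cover yaw -9.261185976924025 toolx 128.97782860692524
tab [ 0.4891 -0.2379] tool delta [0.0022 0.0043 0.0693]
cover ((0.5714336037635803, -0.3418283462524414), (0.20245108008384705, 0.1723971664905548), 1.1044299602508545)
tab from centre [ 0.48542537 -0.24046532]
tab from centre [ 0.48013507 -0.245203  ]
```

Tab at about (0.489,-0.238). Turning 3°, then descending to 11 mm below its top face.

>>> drive_tool(plan=[[0.65, 0.0022, 0.0043, 0.02, 0], [0.65, 0, 0, 0.02, 3], [0.65, 0, 0, 0.02, 0], [0.65, 0, 0, 0.015, 0], [0.65, 0, 0, 0.005, 0], [0.65, 0, 0, 0, 0], [0.65, 0, 0, 0, 0], [0.65, 0, 0, 0, 0]])

```text
clock: 15.4
tool_pos: [0.4896, -0.2382, 0.054]
ee_rot: [1.427, 2.797, -0.0]
wrist_force: [-0.8, 1.2, 0.2]
gripper_width: 0.0295
finger_force: 0.0
```

```bash
python3 - <<'E'
from h import *
state();c,im=shot("wrist","w9");hsv=cv2.cvtColor(im,cv2.COLOR_RGB2HSV)
for r in range(150,330,8):
    m=np.where((hsv[r,280:372,1]<30)&(hsv[r,280:372,2]>120))[0]+280
    print(r,int(im[r,321].mean()),(m.min(),m.max()) if len(m) else None,ray(c,(321,r),.064)[:2].round(4))
print(proj(c,[.4891,-.2379,.064]))
E
```

```text
{'clock': 15.4, 'tool_pos': [0.4896, -0.2382, 0.054], 'ee_rot': [1.4267, 2.7973, -0.0001], 'joint_positions': [-0.5694, 0.4352, -0.3151, 0.8191, 0.0001, 0.3739], 'gripper_width': 0.0295, 'finger_force': 0.0, 'wrist_force': [-0.8477, 1.2027, 0.2251]}
150 144 None [ 0.4583 -0.1949]
158 145 None [ 0.4605 -0.1979]
166 146 None [ 0.4627 -0.2009]
174 144 None [ 0.465 -0.204]
182 147 None [ 0.4672 -0.2071]
190 147 None [ 0.4696 -0.2103]
198 145 None [ 0.4719 -0.2136]
206 146 None [ 0.4743 -0.2169]
214 133 (np.int64(311), np.int64(329)) [ 0.4767 -0.2202]
222 134 (np.int64(311), np.int64(344)) [ 0.4792 -0.2236]
230 122 (np.int64(311), np.int64(328)) [ 0.4817 -0.227 ]
238 103 (np.int64(355), np.int64(363)) [ 0.4843 -0.2305]
246 136 (np.int64(308), np.int64(365)) [ 0.4869 -0.2341]
254 134 (np.int64(308), np.int64(332)) [ 0.4895 -0.2377]
262 136 (np.int64(280), np.int64(367)) [ 0.4922 -0.2414]
270 163 (np.int64(301), np.int64(362)) [ 0.4949 -0.2451]
278 161 (np.int64(292), np.int64(337)) [ 0.4977 -0.2489]
286 160 (np.int64(295), np.int64(346)) [ 0.5005 -0.2528]
294 160 (np.int64(300), np.int64(341)) [ 0.5034 -0.2568]
302 176 (np.int64(291), np.int64(350)) [ 0.5063 -0.2608]
310 169 (np.int64(281), np.int64(359)) [ 0.5093 -0.2648]
318 169 (np.int64(289), np.int64(352)) [ 0.5123 -0.269 ]
326 45 None [ 0.5154 -0.2732]
[320.14793928 253.82541824]
```

The tab is centred between the fingers, tips 10 mm below its face. Closing.

>>> drive_tool(plan=[[1, 0, 0, 0, 0], [1, 0, 0, 0, 0], [1, 0, 0, 0, 0], [1, 0, 0, 0, 0], [1, 0, 0, 0, 0]], force=35)

```text
clock: 16.08
tool_pos: [0.4893, -0.2379, 0.0536]
ee_rot: [1.427, 2.798, 0.0]
wrist_force: [-0.2, 0.6, 4.3]
gripper_width: 0.0128
finger_force: 36.7
```

>>> drive_tool(plan=[[1, 0, 0, -0.002, 0], [1, 0, 0, -0.003, 0], [1, -0.0002, 0, -0.003, 0], [1, -0.0003, 0, -0.003, 0], [1, -0.0003, 0, -0.003, 0], [1, -0.0003, 0, -0.003, 0], [1, -0.0003, 0, -0.003, 0]])

```text
clock: 16.95
tool_pos: [0.4902, -0.2394, 0.0737]
ee_rot: [1.427, 2.798, -0.001]
wrist_force: [0.3, -3.7, -3.8]
gripper_width: 0.0125
finger_force: 37.6
```

```bash
python3 - <<'E'
from h import *
state()
for n in("side","top","wrist"):shot(n,n+"_p1")
E
```

```text
{'clock': 16.95, 'tool_pos': [0.4902, -0.2394, 0.0737], 'ee_rot': [1.4274, 2.7976, -0.0005], 'joint_positions': [-0.5705, 0.4169, -0.2857, 0.8673, -0.0002, 0.373], 'gripper_width': 0.0125, 'finger_force': 37.5876, 'wrist_force': [0.2685, -3.7248, -3.7531]}
```

>>> drive_tool(plan=[[1, -0.0004, 0, -0.003, 0], [1, -0.0004, 0, -0.003, 0], [1, -0.0004, 0, -0.003, 0], [1, -0.0004, 0, -0.003, 0], [1, -0.0004, 0, -0.003, 0], [1, 0, 0, 0, 0]])

```text
clock: 17.85
tool_pos: [0.4912, -0.2403, 0.0887]
ee_rot: [1.427, 2.799, 0.001]
wrist_force: [-0.7, 0.5, -0.6]
gripper_width: 0.0128
finger_force: 35.4
```

```bash
cat > cv.py <<'E'
from h import *
import sys
# far (heel-side) extent of cover: bounding boxes of pale-grey blob in side view & long-edge fit
state();t=sys.argv[1]
for n in("side","top"):
    c,im=shot(n,n+t);ref=cv2.imread(f'pics/{n}_p1.png')[:,:,::-1]
    d=cv2.absdiff(im,np.ascontiguousarray(ref)).max(2)>25
    hsv=cv2.cvtColor(im,cv2.COLOR_RGB2HSV);g=cv2.inRange(hsv,(0,0,150),(180,40,255))
    R=(slice(155,235),slice(300,395)) if n=="side" else (slice(175,270),slice(330,415))
    m=np.zeros_like(g);m[R]=g[R];k=max(cv2.findContours(cv2.morphologyEx(m,cv2.MORPH_CLOSE,np.ones((5,5))),0,2)[0],key=cv2.contourArea)
    print(n,"bbox",cv2.boundingRect(k),cv2.minAreaRect(k),"changed",int(d[R].sum()))
E
python3 cv.py _p2
```

```text
{'clock': 17.85, 'tool_pos': [0.4912, -0.2403, 0.0887], 'ee_rot': [1.4267, 2.7986, 0.0008], 'joint_positions': [-0.5713, 0.4054, -0.2602, 0.9049, 0.0005, 0.3716], 'gripper_width': 0.0128, 'finger_force': 35.4386, 'wrist_force': [-0.6603, 0.4649, -0.5511]}
side bbox (309, 155, 45, 30) ((331.0, 169.5), (29.0, 44.0), 90.0) changed 1045
top bbox (350, 184, 59, 75) ((377.93994140625, 221.24826049804688), (54.20030212402344, 67.99674987792969), 9.7824068069458) changed 670
```

The beads have let go (force fell to the cover's weight), with about 35 mm of lift at the tab (≈0.15 rad). I'll firm the grip and lift. Then, to level the cover in the pads, I'll set its low corner against the dome of the next cover from above.

>>> drive_tool(plan=[[1, 0, 0, 0, 0], [1, 0, 0, 0, 0], [1, 0, 0, -0.01, 0], [1, 0, 0, -0.02, 0], [1, 0, 0, -0.02, 0], [1, 0, 0, 0, 0], [1, 0.02, 0, 0, 0], [1, 0.025, 0, 0, 0], [1, 0.025, 0, 0, 0], [1, 0.02, 0, 0, 0], [1, 0, 0, 0, 0], [1, 0, 0, 0, 0]], force=60)

```text
clock: 19.45
tool_pos: [0.4388, -0.1684, 0.1382]
ee_rot: [1.427, 2.798, -0.0]
wrist_force: [0.1, -0.7, -0.3]
gripper_width: 0.0116
finger_force: 62.7
```

```bash
python3 - <<'E'
from h import *
s=state();R=cv2.Rodrigues(np.array(s["ee_rot"],float))[0];p=np.array(s["tool_pos"])
ref=cv2.imread('pics/side0.png')[:,:,::-1]
c,im=shot("side","side3");ct,it=shot("top","top3")
# predicted heel pixels for various tilts
x=R[:,0]
for th in(0,.1,.15,.2,.3):
    q=p+np.array([0,0,.0048])-x*(.236*np.cos(th))-np.array([0,0,.016+.236*np.sin(th)]);print(th,q.round(3),proj(c,q).round(0),proj(ct,q).round(0))
# corners of the flange: gray mask in side/top
for n,i in(("side",im),("top",it)):
    hsv=cv2.cvtColor(i,cv2.COLOR_RGB2HSV);g=cv2.inRange(hsv,(0,0,170),(180,40,255))
    R0=(slice(100,260),slice(290,400)) if n=="side" else (slice(160,290),slice(270,415))
    m=np.zeros_like(g);m[R0]=g[R0]
    for k in cv2.findContours(cv2.morphologyEx(m,cv2.MORPH_CLOSE,np.ones((3,3))),0,2)[0]:
        if cv2.contourArea(k)>80:print(n,cv2.contourArea(k),cv2.approxPolyDP(k,3,True)[:,0].tolist())
E
```

```text
{'clock': 19.45, 'tool_pos': [0.4388, -0.1684, 0.1382], 'ee_rot': [1.4273, 2.7978, -0.0003], 'joint_positions': [-0.5014, 0.2198, -0.386, 0.9643, -0.0002, 0.4421], 'gripper_width': 0.0116, 'finger_force': 62.7227, 'wrist_force': [0.1494, -0.66, -0.3223]}
0 [ 0.577 -0.359  0.127] [348. 151.] [392. 219.]
0.1 [ 0.577 -0.358  0.104] [348. 160.] [389. 219.]
0.15 [ 0.576 -0.357  0.092] [348. 165.] [388. 220.]
0.2 [ 0.575 -0.356  0.08 ] [348. 169.] [386. 220.]
0.3 [ 0.571 -0.351  0.057] [348. 178.] [382. 222.]
side 1061.0 [[377, 153], [349, 150], [309, 191], [328, 196], [331, 192], [318, 188], [325, 175], [370, 182], [362, 166], [377, 158]]
top 3683.0 [[356, 187], [351, 209], [327, 207], [320, 246], [326, 243], [334, 212], [372, 218], [376, 223], [373, 240], [371, 224], [343, 218], [338, 222], [335, 239], [346, 251], [366, 259], [369, 241], [373, 241], [369, 271], [363, 280], [369, 283], [375, 256], [395, 256], [394, 240], [399, 233], [399, 208], [404, 197]]
```

>>> drive_tool(plan=[[1, 0, 0, 0.01, 0], [1, 0, 0, 0.008, 0], [1, 0, 0, 0.006, 0], [1, 0, 0, 0.005, 0], [1, 0, 0, 0, 0]])

```text
clock: 20.18
tool_pos: [0.4379, -0.1676, 0.1089]
ee_rot: [-1.427, -2.798, -0.0]
wrist_force: [-0.4, -0.0, -0.1]
gripper_width: 0.0119
finger_force: 62.7
```

>>> drive_tool(plan=[[1, 0, 0, 0.005, 0], [1, 0, 0, 0.005, 0], [1, 0, 0, 0.005, 0], [1, 0, 0, 0.003, 0], [1, 0, 0, 0, 0], [1, 0, 0, 0, 0]])

```text
clock: 20.92
tool_pos: [0.4384, -0.1678, 0.0915]
ee_rot: [1.427, 2.798, 0.0]
wrist_force: [-0.7, 2.3, 2.0]
gripper_width: 0.0119
finger_force: 62.6
```

>>> drive_tool(plan=[[1, 0, 0, 0.003, 0], [1, 0, 0, 0.002, 0], [1, 0, 0, 0.001, 0], [1, 0, 0, 0, 0], [1, 0, 0, 0, 0]])

```text
clock: 21.55
tool_pos: [0.4384, -0.1679, 0.0854]
ee_rot: [1.427, 2.798, 0.0]
wrist_force: [0.2, 1.2, 3.0]
gripper_width: 0.0118
finger_force: 62.3
```

```bash
python3 - <<'E'
from h import *
s=state();shot("side","side4");shot("top","top4")
E
```

```text
{'clock': 21.55, 'tool_pos': [0.4384, -0.1679, 0.0854], 'ee_rot': [1.4271, 2.7982, 0.0001], 'joint_positions': [-0.5009, 0.27, -0.4711, 0.8293, 0.0001, 0.4423], 'gripper_width': 0.0118, 'finger_force': 62.3405, 'wrist_force': [0.2297, 1.1983, 2.9613]}
```

Pressed to near level. Gripping harder, lifting, and carrying it to the rack.

>>> drive_tool(plan=[[1, 0, 0, 0, 0], [1, 0, 0, 0, 0], [1, 0, 0, -0.02, 0], [1, 0, 0, -0.03, 0], [1, 0, 0, -0.03, 0], [1, 0, 0, 0, 0]], force=110)

```text
clock: 22.4
tool_pos: [0.4391, -0.1684, 0.1667]
ee_rot: [1.427, 2.796, -0.0]
wrist_force: [-0.5, 0.3, -0.4]
gripper_width: 0.0102
finger_force: 109.1
```

>>> drive_tool(plan=[[1, 0.012, 0.014, 0, 0], [1, 0.0243, 0.028, 0, 0], [1, 0.0243, 0.028, 0, 0], [1, 0.0243, 0.028, 0, 0], [1, 0.0243, 0.028, 0, 0], [1, 0.0243, 0.028, 0, 0], [1, 0.0243, 0.028, 0, 0], [1, 0.0243, 0.028, 0, 0], [1, 0.0164, 0.019, 0, 0], [1, 0.0101, 0.011, 0, 0], [1, 0, 0, 0, 1.7], [1, 0, 0, 0, 0]])

```text
clock: 23.9
tool_pos: [0.5095, 0.1411, 0.1648]
ee_rot: [-1.47, -2.776, 0.002]
wrist_force: [1.5, -0.1, -0.3]
gripper_width: 0.0099
finger_force: 109.1
```

>>> drive_tool(plan=[[1, 0, 0, 0, 0], [1, 0, 0, 0, 0], [1, 0, 0, 0, 0]])

```text
clock: 24.28
tool_pos: [0.5101, 0.1417, 0.1654]
ee_rot: [1.469, 2.776, 0.0]
wrist_force: [-0.1, -0.9, -0.6]
gripper_width: 0.0098
finger_force: 109.1
```

```bash
cat > fin.py <<'E'
from h import *
import sys
s=state();t=sys.argv[1];p=np.array(s["tool_pos"]);R=cv2.Rodrigues(np.array(s["ee_rot"],float))[0]
x=R[:,0];tab=p+[0,0,.0104];a=np.deg2rad(-10.7)
ct,it=shot("top","top"+t);cs,is_=shot("side","side"+t)
ref={"top":cv2.imread('pics/top2.png')[:,:,::-1],"side":cv2.imread('pics/side2.png')[:,:,::-1]}
for n,c,i,R0 in(("top",ct,it,(slice(130,300),slice(165,300))),("side",cs,is_,(slice(120,400),slice(180,480)))):
    hsv=cv2.cvtColor(i,cv2.COLOR_RGB2HSV);g=cv2.inRange(hsv,(80,0,120),(130,60,255))|cv2.inRange(hsv,(0,0,150),(180,25,255))
    d=(cv2.absdiff(i,np.ascontiguousarray(ref[n])).max(2)>20).astype(np.uint8)*255
    m=np.zeros_like(g);m[R0]=(g&d)[R0];m=cv2.morphologyEx(m,cv2.MORPH_CLOSE,np.ones((9,9)));m=cv2.morphologyEx(m,cv2.MORPH_OPEN,np.ones((7,7)))
    k=max(cv2.findContours(m,0,2)[0],key=cv2.contourArea);h=cv2.convexHull(k)
    print(n,cv2.contourArea(k),cv2.approxPolyDP(h,4,True)[:,0].tolist(),cv2.minAreaRect(k))
    # predicted flange corners for level cover, hanging along tool x
    ax=np.deg2rad(np.degrees(np.arctan2(x[1],x[0]))-135)
    for cx,cy in((-.08,.065),(.08,.065),(.08,-.065),(-.08,-.065)):
        o=np.array([cx+.1012,cy-.0862]);P=[tab[0]+np.cos(ax)*o[0]-np.sin(ax)*o[1],tab[1]+np.sin(ax)*o[0]+np.cos(ax)*o[1],tab[2]]
        print("  pred flange",np.round(P,3),proj(c,P).round(0))
E
python3 fin.py _f1
```

```text
{'clock': 24.275, 'tool_pos': [0.5101, 0.1417, 0.1654], 'ee_rot': [1.4695, 2.7765, 0.0003], 'joint_positions': [0.151, 0.3137, -0.1836, 1.0733, -0.0, 1.1246], 'gripper_width': 0.0098, 'finger_force': 109.1015, 'wrist_force': [-0.0579, -0.8688, -0.5673]}
top 4361.5 [[188, 168], [244, 181], [228, 250], [172, 238]] ((207.60113525390625, 208.938232421875), (61.878055572509766, 74.28048706054688), 13.5704345703125)
  pred flange [0.527 0.117 0.176] [169. 237.]
  pred flange [0.684 0.087 0.176] [187. 163.]
  pred flange [ 0.66  -0.041  0.176] [247. 176.]
  pred flange [ 0.503 -0.011  0.176] [230. 250.]
side 3289.0 [[314, 196], [313, 273], [240, 254], [239, 242], [281, 202]] ((276.8177795410156, 233.3751983642578), (75.00776672363281, 77.2268295288086), 1.9414864778518677)
  pred flange [0.527 0.117 0.176] [333. 268.]
  pred flange [0.684 0.087 0.176] [232. 238.]
  pred flange [ 0.66  -0.041  0.176] [275. 196.]
  pred flange [ 0.503 -0.011  0.176] [363. 218.]
```

```bash
python3 - <<'E'
from h import *
a,b=cam("top"),cam("side");P=[c[0]@np.c_[c[1],c[2]] for c in(a,b)]
for t,s in(((188,168),(239,242)),((244,181),(281,202))):
    X=cv2.triangulatePoints(*P,np.array(t,float),np.array(s,float))[:,0];X=X[:3]/X[3];print(X.round(4),proj(a,X).round(1),proj(b,X).round(1))
obj=np.array([[-.08,.065,0],[.08,.065,0],[.08,-.065,0],[-.08,-.065,0]]);img=np.array([[172,238],[188,168],[244,181],[228,250]],float)
ok,rs,ts,e=cv2.solvePnPGeneric(obj,img,a[0],None,flags=cv2.SOLVEPNP_IPPE)
for r,tv,ee in zip(rs,ts,e):
    Rw=a[1].T@cv2.Rodrigues(r)[0];print("centre",(a[1].T@(tv[:,0]-a[2])).round(4),"z",Rw[:,2].round(3),"yaw",np.degrees(np.arctan2(Rw[1,0],Rw[0,0])).round(1),ee)
E
```

```text
[0.6744 0.087  0.1701] [188.  168.1] [238.8 242. ]
[ 0.648  -0.0341  0.17  ] [244.2 181.8] [280.  201.9]
centre [0.5893 0.0533 0.1224] z [-0.038  0.028  0.999] yaw -11.1 [0.24251078]
centre [0.5896 0.0507 0.1221] z [-0.023 -0.526  0.85 ] yaw -9.3 [0.86134394]
```

The cover is level (far corners z≈0.170 against the tab's 0.176, tilt ≈0.03), yaw ≈ -11°, within 6 mm of the rack centre, underside ≈0.16 m. Last check on the cups and spare, then hand in.

```bash
python3 - <<'E'
from h import *
s=state();print(np.round(s["dq"],3))
im=cv2.imread('pics/side_f1.png');hsv=cv2.cvtColor(im,cv2.COLOR_BGR2HSV)
pk=(((hsv[...,0]<12)|(hsv[...,0]>172))&(hsv[...,1]>60)&(hsv[...,2]>60)).astype(np.uint8);pk[:,400:]=0;pk[:205]=0;pk[330:]=0
n,L,st,ce=cv2.connectedComponentsWithStats(pk)
for i in range(1,n):
    if st[i][4]>25: print("side",ce[i].round(1),st[i][2:])
im=cv2.imread('pics/top_f1.png');hsv=cv2.cvtColor(im,cv2.COLOR_BGR2HSV);c=cam("top")
pk=(((hsv[...,0]<12)|(hsv[...,0]>170))&(hsv[...,1]>70)).astype(np.uint8);n,L,st,ce=cv2.connectedComponentsWithStats(pk[:, :330])
print([ce[i].round(1).tolist() for i in range(1,n) if ce[i][0]>290 and st[i][4]>20])
g=cv2.inRange(hsv,(0,0,135),(180,40,255));g[:,:325]=0;g[:,415:]=0;g[:175]=0;g[270:]=0
k=max(cv2.findContours(cv2.morphologyEx(g,cv2.MORPH_CLOSE,np.ones((5,5))),0,2)[0],key=cv2.contourArea);f=min(k[:,0],key=lambda p:p[0]-p[1]);print("next tab tip",f,ray(c,f,.048))
print(env.sign_off())
E
```

```text
{'clock': 24.375, 'tool_pos': [0.5101, 0.1418, 0.1654], 'ee_rot': [1.4691, 2.7768, 0.0003], 'joint_positions': [0.1513, 0.3138, -0.1835, 1.0733, 0.0001, 1.1246], 'gripper_width': 0.0102, 'finger_force': 109.1016, 'wrist_force': [-0.0246, 0.2079, 0.1202]}
[ 0.002  0.001  0.     0.002  0.    -0.   ]
side [286.9 274.8] [ 11  12 104]
side [308.  281.4] [ 11  13 113]
side [328.6 289.2] [10 14 77]
side [272.  293.4] [ 11  17 157]
side [294.1 301.2] [ 12  18 169]
side [317.4 309.2] [ 12  18 173]
[[306.6, 173.1]]
next tab tip [333 257] [ 0.48322509 -0.23429948  0.048     ]
the job is handed in; nothing more can be done
None
```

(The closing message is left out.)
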